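Load a specimen vial and index the carousel to the lens

TASK

Draw the tall specimen vial out of the leaning rack along its slant, clear of the front lip, and lower it upright, without dropping it, to the bottom of the empty carousel pocket at the loading pointer, then let go. Then, turn the carousel exactly one click (it has a bar knob on its axis), the short way towards the inspection camera, so that the vial rests in front of the lens. Leave the two short vials, the petri dish and the jar where they are.

Things in the scene. Friction and masses are not known exactly. Their poses are not given: they have to be found in the camera images.
- tall_vial: The vial to load, loose: amber glass cylinder 26 mm in diameter, straight from 2 to 74 mm above its underside, then a shoulder and a black cap 21 mm in diameter; 94 mm tall in all, about 55 g. Origin: centre of its underside; +z runs up its axis to the cap. It starts in one of the three cradles of the rack, leaning 28 degrees from upright.
- short_vial_a: Bystander: same vial but only 56 mm tall (straight from 2 to 36 mm), leaning in another cradle of the rack. Origin: centre of its underside, +z up its axis.
- short_vial_b: Bystander: second short vial, 56 mm tall, in the remaining cradle. Origin: centre of its underside, +z up its axis.
- rack: Fixed white rack, foot 100 x 185 mm; origin: centre of its underside. Cradles at y = -72, 0, 72 mm (floor centre x 12, z 50) lean 28 degrees, tops to the rack's -x (towards the robot). Each is a cup 15 mm deep, 29 mm clear inside; its +x wall is the retaining lip; on the -x side a 16 mm wide strip props the vial up to 45 mm. Draw a vial 18 mm along its axis before moving it aside.
- stand: Fixed grey foot of the carousel; origin: centre of its underside, on the turning axis. The loading pointer, a small post with a steel pin, 38 mm high, stands 126 mm out on its -x side. The inspection camera (white box 44 mm wide on a post, 88 mm high; black lens barrel, front 117 mm from the axis) stands 45 degrees farther counterclockwise from above.
- carousel (a joint): Turn of the carousel in rad, counterclockwise from above positive; 0 at the start. Spring clicks at -0.785, 0, 0.785, 1.571, stops just beyond the outer two; left near a click it settles there by itself. Turning from 0 to 0.785 takes up to about 0.12 N m and brings the loaded pocket in front of the lens.
- pocket (a point): Floor centre of the pocket that starts at the loading pointer; turns with the carousel: an aluminium plate 210 mm wide, top 32 mm above the table, with eight sleeves 45 degrees apart, 80 mm from the axis. A sleeve: 30 mm inside, mouth flared to 38 (44 outside), floor 35 and rim 66 mm above the table. Both neighbours are empty; the three on the far side hold fixed short vials, tops 91 mm high.
- knob (a point): Grip point of the carousel's knob, on its axis, 100 mm above the table: a black upright bar 46 mm long, 12 mm thick, 38 mm high (74 to 112 mm above the table) on a hub 32 mm in diameter. The point turns with the carousel: the bar runs along its x axis (towards the pocket), and is gripped across its y axis.
- view (a point): Fixed point at pocket floor height where a pocket stands in front of the lens, 80 mm from the axis.
- petri_dish: Bystander: loose closed petri dish, 94 mm in diameter, 20 mm high; origin at the centre of its underside.
- jar: Bystander: loose lidded jar, 50 mm in diameter, 75 mm high; origin at the centre of its underside.

How it is judged:
By the outcome, as a careful person would: the job done as asked, in the order asked, and still so for the second after the job is handed in, with the robot touching nothing.
It also fails if it takes over 58 s, if anything falls off the work surface, if the arm or the gripper's body presses on something with over 40 N, if the wrist force passes 120 N, or if a joint passes its speed limit or range.

ROBOT

A 7-joint arm with a two-finger parallel gripper is mounted at the origin on the work surface. World frame = base frame: x ahead of the robot, y to its left, z up, the work surface at z = 0. Lengths are in m, angles in degrees, forces in N, time in s.
With the tool pointing down it reaches from about 0.4 to 0.75 m from the base axis. Payload 19.5 kg.
Tool frame: the origin (TCP) lies between the finger pads; the fingertips stand 8 mm ahead of it and the grasp point (between the pads) lies 11 mm behind it (tip_reach is the distance from the TCP to the fingertips, in m); z points along the fingers, y is the direction in which the jaws open and shut (so a half turn about z gives the same grasp; the last joint's range is limited). The gripper opens to 85 mm and grips with 20 to 120 N. Pads are 22 mm wide; open, the fingers measure 114 mm over their backs; the gripper's body (76 mm by 85 mm) begins 54 mm behind the grasp point. The pads swing forward as they close: fully open they stand 13 mm farther back than shut.
Start: joints at [67.855, 40.479, -1.581, 85.061, 1.261, 54.483, -4.326], TCP at [0.194, -0.541, 0.239] pointing down, gripper open.
Joint ranges: [-155.06, 155.06], [-18.47, 123.98], [-90, 86.84], [0, 140.48], [-83.41, 263.41], [0, 116], [-161.91, 161.91]. Speed limits (degrees/s): [108.29, 108.29, 147.25, 147.25, 172.46, 172.46, 172.46].

INTERFACE

Orientations are given as [roll, pitch, yaw] about the fixed x, y, z axes, in that order (R = Rz(yaw) Ry(pitch) Rx(roll)).
In Python, from station import * gives the robot as it stands.
- The arm moves only by the tool send_rows, never from a script. Its argument "plan" is a list of rows, each a list of 4 numbers: the shift along the tool's x, y, z in cm, then the turn about the tool's z in rad. In form: [[tx, ty, tz, yaw], ...]. A call has 1 to 10 rows; each row is the pose to reach, as a shift and turn from the pose commanded when the call began, along the tool's axes at that moment; what a row does not reach only later rows make up. A row lasts 1/12 s, in which the tool goes at most 41.7 mm and 7.16 degrees, less where a joint would pass 70% of its speed; a pose out of reach is approached as far as the arm can. A call with a gripper value outside its range is refused whole. "gripper" is the opening, from -1 (shut) to 1 (fully open), set as the call begins (left out, the last holds). The fingers move at their own pace and stop on an object; "force" is the grip in N (left out, the last holds). Time passes only in rows, so rows that repeat a pose let the fingers close. It gives the time, the measured TCP pose, the force and the opening at its end, in the units of the state.
- get_state(): the state, without advancing time (a new reading comes with each control period).
- read_camera(name): name is "side" or "top" or "wrist"; returns (picture, depth): 400x640x3 uint8, blue, green, red; 400x640 float32, m along the optical axis (not along the pixel's ray), 0 where there is no reading.
- camera_info(name): a dict with "camera_matrix" (3x3 intrinsics, pixels), "extrinsics" (4x4, takes a point from world to camera coordinates). Camera axes: x right, y up, looking along -z (the intrinsics and any distortion apply to the point x, -y, -z); pixel columns grow to the right and rows downward; lengths in m; the calibration is good to about 2 mm. A picture is of the moment at which its call begins: read the wrist's pose just before it. camera_info takes no time and is no camera call; for the wrist camera it gives the pose at the moment of the call.
- sign_off(): hands the job in, once; it reports no verdict.
The state is a dict: "time_s": time; "joint_positions": joint angles; "joint_vel": joint speeds; "tau": joint torques, N m; "tool_pos": TCP position; "tool_rot": TCP orientation; "ft_force": force on the tool from outside, world axes, zero at the start; "wrist_torque": the same for the moment, N m; "gripper_width": opening from 0.0 (shut) to 1.0 (fully open).
Only numpy, scipy, OpenCV 4.12 (cv2) and the standard library are available. Lean on these libraries where they do the work, as an engineer would, in place of code of your own. Each camera call takes 0.05 s, during which the arm holds its last target.

## Working session

There is one attempt and no reset: what is moved stays moved. The work goes in short steps, Python scripts to look and compute and a tool call to move; the robot and the scene stay as the last step left them, time stands still between calls to the robot, and variables do not carry over. Pictures are saved under pics/ and viewed, and the job is handed in when it is done.

Besides the shell and the picture viewer there is one more tool, called after "Request:" as a command line: name --pt "numbers of a row" for each row, then --argument value for the rest. send_rows: Moves the arm, as the interface text tells. Its arguments: {"type":"object","properties":{"plan":{"type":"array","items":{"type":"array","items":{"type":"number"}}},"gripper":{"type":"number"},"force":{"type":"number"}},"required":["plan"]}

```bash
ls -la; mkdir -p pics; python3 - <<'E'
from station import *
import cv2
print(get_state())
for n in ["side","top","wrist"]:
    ci=camera_info(n); print(n,ci)
    im,d=read_camera(n); cv2.imwrite(f"pics/{n}0.png",im)
    import numpy as np; np.savez(f"pics/{n}0.npz",im=im,d=d,K=ci["camera_matrix"],E=ci["extrinsics"])
E
```

```text
total 12
drwxr-xr-x  3 agent agent 4096 Dec  7 09:41 .
drwxr-xr-x 23 root  root  4096 Dec  7 09:40 ..
drwxr-xr-x  2 agent agent 4096 Dec  7 09:41 pics
{'time_s': 0.0, 'joint_positions': array([67.85421227, 40.51471791, -1.58245314, 85.08364715,  1.2599301 ,
       54.48134054, -4.32517095]), 'joint_vel': array([ 0.05453405, -0.03092612, -0.14742308, -0.0172326 ,  0.01151351,
        0.03801324, -0.04494763]), 'tau': array([-4.70867872e-04, -8.83216381e+01,  1.23439327e+00, -2.36168754e+01,
        1.68348447e-02,  6.55411961e-03, -3.85804856e-05]), 'tool_pos': array([ 0.19428334, -0.54091989,  0.23882258]), 'tool_rot': array([-1.79937616e+02,  1.41962581e-03,  1.97569641e+01]), 'ft_force': array([-0.01440524,  0.07845735,  0.09759314]), 'wrist_torque': array([-0.05432758, -0.04360214, -0.0195026 ]), 'gripper_width': 0.9962736459252313}
side {'camera_matrix': array([[473.81735755,   0.        , 323.79582672],
       [  0.        , 473.81735755, 202.4008427 ],
       [  0.        ,   0.        ,   1.        ]]), 'extrinsics': array([[ 0.87447851, -0.48490935,  0.0122582 , -0.51625785],
[... 457 characters left out ...]
,  0.01429059,  0.08306751, -0.63627756],
       [-0.082739  , -0.02222027,  0.9963235 , -1.01970452],
       [ 0.        ,  0.        ,  0.        ,  1.        ]])}
wrist {'camera_matrix': array([[287.63402979,   0.        , 318.0813848 ],
       [  0.        , 287.63402979, 196.13405704],
       [  0.        ,   0.        ,   1.        ]]), 'extrinsics': array([[ 3.37439014e-01, -9.41347359e-01, -2.46653543e-04,
        -5.74408589e-01],
       [ 8.89130694e-01,  3.18807259e-01, -3.28342110e-01,
         4.23874067e-02],
       [ 3.09162613e-01,  1.10576130e-01,  9.44558838e-01,
        -3.80357725e-01],
       [ 0.00000000e+00,  0.00000000e+00,  0.00000000e+00,
         1.00000000e+00]])}
```

View pics/side0.png

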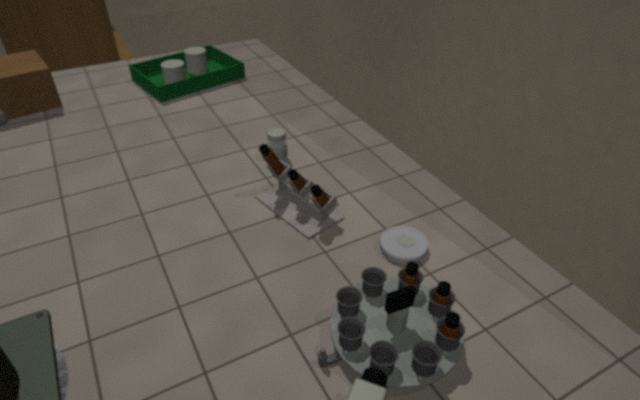

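View pics/top0.png

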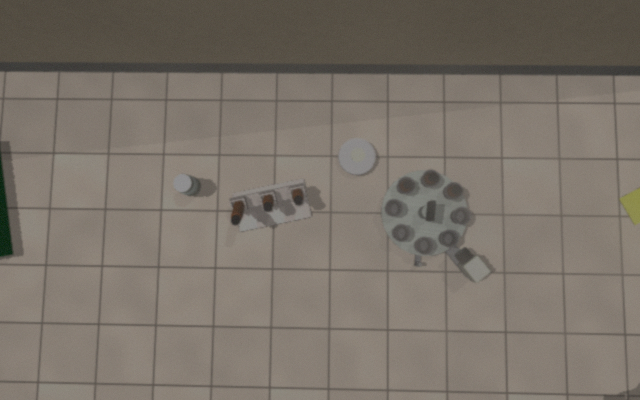

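View pics/wrist0.png

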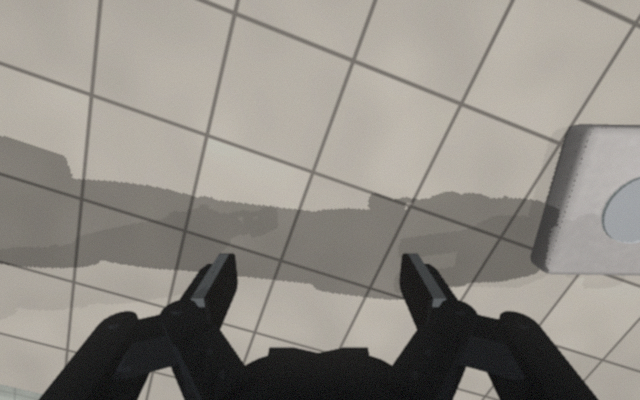

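The overviews show the rack near top-picture (270,205), with the tall vial at its left end (238,212). The carousel is around (425,212), the pointer at (418,261) and the camera at (472,263). I'll zoom in and project with depth.

```bash
cat > h.py <<'E'
import numpy as np, cv2
def load(n):
    z=np.load(f"pics/{n}.npz"); return z["im"],z["d"],z["K"],z["E"]
def unproj(K,E,u,v,d):
    u=np.asarray(u,float);v=np.asarray(v,float);d=np.asarray(d,float)
    c=np.stack([(u-K[0,2])/K[0,0]*d,-(v-K[1,2])/K[1,1]*d,-d],-1)
    return (c-E[:3,3])@E[:3,:3]
def cloud(n):
    im,d,K,E=load(n); v,u=np.mgrid[:400,:640]
    P=unproj(K,E,u,v,d); P[d<=0]=np.nan
    return im,P
def onplane(K,E,u,v,z):
    R=E[:3,:3];c=-R.T@E[:3,3]
    r=R.T@np.array([(u-K[0,2])/K[0,0],-(v-K[1,2])/K[1,1],-1.])
    return c+r*(z-c[2])/r[2]
def proj(K,E,p):
    q=E[:3,:3]@np.asarray(p,float)+E[:3,3]
    return np.array([K[0,0]*q[0]/-q[2]+K[0,2],K[1,1]*-q[1]/-q[2]+K[1,2]])
def zoom(n,out,x0,y0,w,h,s):
    im=load(n)[0] if isinstance(n,str) else n
    c=im[y0:y0+h,x0:x0+w]; c=cv2.convertScaleAbs(c,alpha=1.6,beta=10)
    cv2.imwrite(f"pics/{out}.png",cv2.resize(c,None,fx=s,fy=s,interpolation=cv2.INTER_CUBIC))
E
python3 - <<'E'
from h import *
zoom("top0","zt_rack",165,140,160,110,5)
zoom("top0","zt_car",330,120,180,180,3)
zoom("side0","zs",230,110,240,290,2)
im,P=cloud("top0")
print("table", np.nanmedian(P[300:390,100:300,2]))
E
```

```text
table 0.000561345933415051
```

View pics/zt_rack.png

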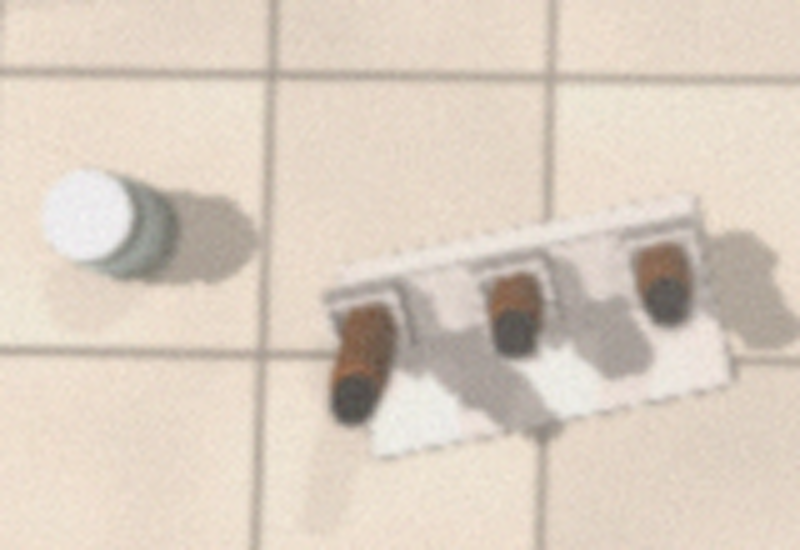

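View pics/zt_car.png

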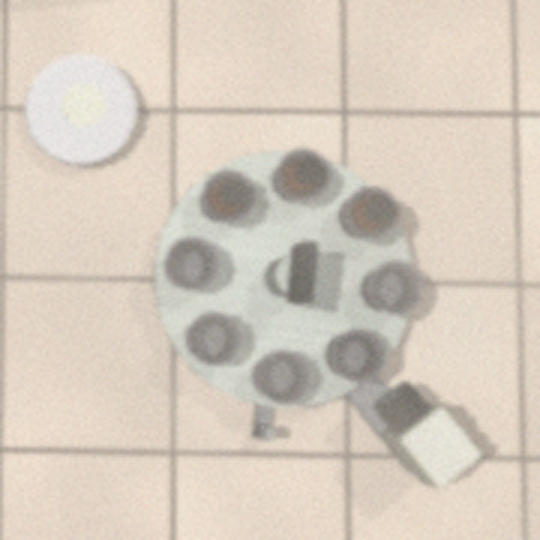

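View pics/zs.png

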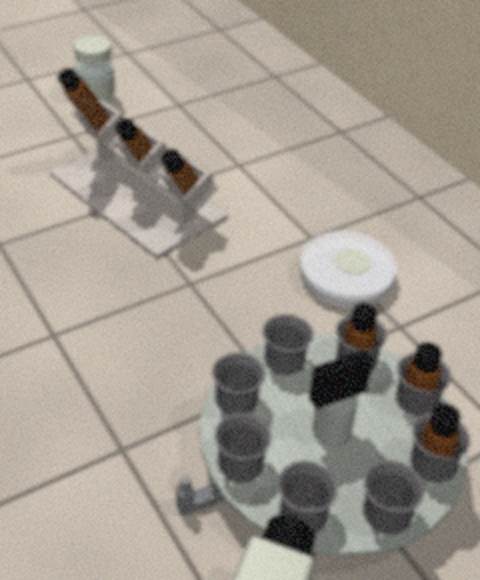

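The zooms show the tall vial's cap at top px about (236,220). The rack foot's front edge runs from (240,231) to (311.5,216). The knob bar is at about (431,211), the pocket at about (424.5,245) and the pointer at about (419,261).

```bash
python3 - <<'E'
from h import *
np.set_printoptions(precision=4,suppress=True)
im,P=cloud("top0"); _,d,K,E=load("top0")
v,u=np.mgrid[:400,:640]
def box(x0,y0,x1,y1): 
    m=np.zeros((400,640),bool); m[y0:y1,x0:x1]=1; return m
Z=P[...,2]
# disk plate
b=box(370,155,480,270)
m=b&(Z>0.026)&(Z<0.040)
print("plate z",np.median(Z[m]))
m2=(b&(Z>0.024)).astype(np.uint8)
cs,_=cv2.findContours(m2,cv2.RETR_EXTERNAL,cv2.CHAIN_APPROX_NONE)
c=max(cs,key=cv2.contourArea); 
# sleeve rims at z 66
m=b&(Z>0.060)&(Z<0.072)
n,l,st,ce=cv2.connectedComponentsWithStats(m.astype(np.uint8))
for i in range(1,n):
    if st[i,4]>15: print("rim",ce[i],st[i],np.median(P[l==i],0))
m=b&(Z>0.1)&(Z<0.125); print("knob top",m.sum(),P[m].mean(0), np.median(Z[m]))
q=P[m][:,:2]; r=cv2.minAreaRect(q.astype(np.float32)*1000);print(r)
w,V=np.linalg.eigh(np.cov(q.T));print(np.sqrt(w*12),V[:,1])
b2=box(440,235,500,290); m=b2&(Z>0.08); print("cam",P[m].mean(0),cv2.minAreaRect((P[m][:,:2]*1000).astype(np.float32)))
b3=box(410,250,430,272); m=b3&(Z>0.02)&(Z<0.06);print("ptr",P[m].mean(0),m.sum(),P[m][:,2].max())
# rack
b=box(225,170,320,240); 
m=b&(Z>0.0045)
q=P[m]; print("rack z hist",np.histogram(q[:,2],bins=np.arange(0,.17,.005)))
mm=(b&(Z>0.004)&(Z<0.02)); 
for z0 in (0.0,0.006,0.01):
    print([onplane(K,E,*p,z0) for p in [(240,231.5),(311.5,216)]])
hsv=cv2.cvtColor(im,cv2.COLOR_BGR2HSV)
# caps dark
for nm,bb in dict(tall=box(225,195,250,230),b=box(258,190,278,215),c=box(288,183,308,208)).items():
    dark=bb&(hsv[...,2]<60)&(Z>0.05)
    am=bb&(hsv[...,1]>100)&(Z>0.05)
    print(nm,dark.sum(),np.median(P[dark],0),P[dark].mean(0),P[dark][:,2].max(),am.sum(),P[am].mean(0))
E
```

```text
plate z 0.032244307652463874
rim [430.7097 178.2097] [422 169  18  18 124] [ 0.6901 -0.1988  0.0655]
rim [406.1061 185.2197] [398 176  18  18 132] [ 0.6722 -0.1407  0.0646]
rim [453.4553 190.5285] [445 182  19  18 123] [ 0.6618 -0.2503  0.0652]
rim [394.2195 207.4797] [385 199  18  18 123] [ 0.62   -0.1149  0.0645]
rim [462.4516 215.1048] [453 207  18  18 124] [ 0.6057 -0.2759  0.0646]
rim [401.719  232.4793] [393 224  18  18 121] [ 0.5612 -0.132   0.0644]
rim [450.096 238.136] [441 229  18  19 125] [ 0.5507 -0.2457  0.0647]
rim [425.129  245.2823] [416 236  18  19 124] [ 0.5333 -0.1871  0.0642]
rim [458.8333 252.375 ] [455 247  11  12  24] [ 0.5175 -0.2608  0.0675]
rim [460.6471 264.2353] [458 260   6  10  17] [ 0.491  -0.2668  0.0672]
knob top 128 [ 0.6126 -0.19    0.1104] 0.11108563268642771
((612.735595703125, -190.78256225585938), (13.075888633728027, 45.64089584350586), 83.89105224609375)
[0.013  0.0458] [-0.996   0.0895]
cam [ 0.4871 -0.2924  0.0867] ((492.515625, -289.85186767578125), (74.74282836914062, 45.09587478637695), 37.55811309814453)
ptr [ 0.5076 -0.1768  0.0338] 99 
[... 316 characters left out ...]
 0.04 ,
       0.045, 0.05 , 0.055, 0.06 , 0.065, 0.07 , 0.075, 0.08 , 0.085,
       0.09 , 0.095, 0.1  , 0.105, 0.11 , 0.115, 0.12 , 0.125, 0.13 ,
       0.135, 0.14 , 0.145, 0.15 , 0.155, 0.16 , 0.165]))
[array([0.559 , 0.2645, 0.    ]), array([0.6009, 0.0846, 0.    ])]
[array([0.5589, 0.2633, 0.006 ]), array([0.6006, 0.0844, 0.006 ])]
[array([0.5589, 0.2625, 0.01  ]), array([0.6004, 0.0843, 0.01  ])]
tall 59 [0.5851 0.2487 0.1339] [0.5857 0.2484 0.1326] 0.13989686796003545 61 [0.6095 0.2549 0.1025]
b 55 [0.6175 0.1833 0.099 ] [0.618  0.183  0.0996] 0.10630077230780871 22 [0.6348 0.188  0.0843]
c 45 [0.6343 0.113  0.1   ] [0.6337 0.1129 0.1001] 0.10538927220263244 17 [0.6494 0.1193 0.0847]
```

```bash
python3 - <<'E'
from h import *
from scipy.optimize import least_squares
np.set_printoptions(precision=4,suppress=True)
im,P=cloud("top0"); _,d,K,E=load("top0")
Z=P[...,2]
uv=[(430.71,178.21),(406.11,185.22),(394.22,207.48),(401.72,232.48),(425.13,245.28),(450.10,238.14),(462.45,215.10),(453.46,190.53)]
q=np.array([onplane(K,E,u,v,.066)[:2] for u,v in uv])
def f(p):
    k=np.arange(8)
    a=p[2]+k*np.pi/4
    return (q-np.c_[p[0]+p[3]*np.cos(a),p[1]+p[3]*np.sin(a)]).ravel()
r=least_squares(f,[.612,-.192,-.08,.08]); print(r.x,np.degrees(r.x[2]),r.fun*1000)
c=r.x
a=c[2]+np.pi; print("pocket",c[0]+.08*np.cos(a),c[1]+.08*np.sin(a))
# rack edges from line fits of mask Z>4mm : extent in rack frame
m=np.zeros((400,640),bool); m[170:240,225:325]=1
m&=(Z>0.004)&(Z<0.012)
q=P[m]; print(m.sum())
cs,_=cv2.findContours(m.astype(np.uint8),cv2.RETR_EXTERNAL,cv2.CHAIN_APPROX_NONE)
c=max(cs,key=cv2.contourArea)[:,0]
Q=np.array([onplane(K,E,u,v,.008)[:2] for u,v in c])
for yaw in (12,13,14):
    a=np.radians(yaw); R=np.array([[np.cos(a),np.sin(a)],[-np.sin(a),np.cos(a)]])
    w=Q@R.T; print(yaw,w.min(0),w.max(0))
a=np.radians(13); R=np.array([[np.cos(a),np.sin(a)],[-np.sin(a),np.cos(a)]]); w=Q@R.T
fr=w[(w[:,0]<w[:,0].min()+.006)]; pf=np.polyfit(fr[:,1],fr[:,0],1); print("front slope deg",np.degrees(np.arctan(pf[0])),len(fr),fr[:,0].mean(),fr[:,1].min(),fr[:,1].max())
E
```

```text
[ 0.6125 -0.192  -0.093   0.0798] -5.330544297461185 [-0.3796  0.4658  0.12    0.2448  0.7916 -0.2171  0.4927  0.1958 -0.0341
 -0.3821 -0.4586 -0.3016 -0.005  -1.1805 -0.5269  1.1749]
pocket 0.5328817438169929 -0.1845378735892074
1482
12 [ 0.6015 -0.0416] [0.6583 0.1423]
13 [ 0.6019 -0.0525] [0.6593 0.1317]
14 [ 0.6022 -0.0638] [0.6609 0.121 ]
front slope deg 0.09321402581025513 72 0.60523587765702 -0.05221722212962569 0.13021621844047662
```

```bash
cat >> h.py <<'E'
# world target -> row in tool axes from a start pose (tool down)
def row(p0,yaw0,p1,yaw1):
    a=np.radians(yaw0); tx=np.array([np.cos(a),np.sin(a),0]); ty=np.array([np.sin(a),-np.cos(a),0]); tz=np.array([0,0,-1.])
    d=np.asarray(p1,float)-np.asarray(p0,float)
    return np.round(np.r_[np.array([d@tx,d@ty,d@tz])*100, -np.radians(yaw1-yaw0)],3)
E
python3 - <<'E'
from h import *
print(row([.194,-.541,.239],19.76,[.55,-.1,.25],19.76))
print(row([.194,-.541,.239],19.76,[.56,.235,.21],13))
E
```

```text
[ 48.413 -29.468  -1.1    -0.   ]
[ 60.68  -60.657   2.9     0.118]
```

Request:
send_rows --pt "48.4 -29.5 -1.0 0" --pt "48.4 -29.5 -1.0 0" --pt "48.4 -29.5 -1.0 0" --pt "48.4 -29.5 -1.0 0" --pt "48.4 -29.5 -1.0 0" --pt "48.4 -29.5 -1.0 0" --pt "48.4 -29.5 -1.0 0" --pt "48.4 -29.5 -1.0 0" --pt "60.7 -60.7 2.9 0.118" --pt "60.7 -60.7 2.9 0.118" --gripper 0.2

```text
time_s: 0.98
tool_pos: [0.4283, -0.2003, 0.2396]
tool_rot: [-180.0, -0.0, 12.6]
ft_force: [1.5, -0.5, 0.1]
gripper_width: 0.597
```

```bash
python3 - <<'E'
from h import *
from station import *
s=get_state();print(s["tool_pos"],s["tool_rot"],s["joint_positions"])
print(row(s["tool_pos"],s["tool_rot"][2],[.56,.235,.21],13))
E
```

```text
[ 0.42833465 -0.20025069  0.23958206] [-1.79997587e+02 -9.64905610e-03  1.25774802e+01] [ 18.6248901   32.13185634   4.33714802 105.64890778  -3.43498664
  42.33794269 -52.58262606]
[ 2.2329e+01 -3.9613e+01  2.9580e+00 -7.0000e-03]
```

Request:
send_rows --pt "22.3 -39.6 3.0 -0.007" --pt "22.3 -39.6 3.0 -0.007" --pt "22.3 -39.6 3.0 -0.007" --pt "22.3 -39.6 3.0 -0.007" --pt "22.3 -39.6 3.0 -0.007" --pt "22.3 -39.6 3.0 -0.007" --pt "22.3 -39.6 3.0 -0.007" --pt "22.3 -39.6 3.0 -0.007" --pt "22.3 -39.6 3.0 -0.007" --pt "22.3 -39.6 3.0 -0.007"

```text
time_s: 1.82
tool_pos: [0.5451, 0.199, 0.2122]
tool_rot: [-180.0, 0.0, 13.4]
ft_force: [2.1, -0.2, 0.5]
gripper_width: 0.597
```

Request:
send_rows --pt "3.0 -5.3 0.4 0" --pt "3.0 -5.3 0.4 0" --pt "3.0 -5.3 0.4 0" --pt "3.0 -5.3 0.4 0"

```text
time_s: 2.15
tool_pos: [0.5616, 0.2559, 0.2077]
tool_rot: [180.0, 0.1, 13.5]
ft_force: [0.6, -1.3, -0.9]
gripper_width: 0.601
```

```bash
cat > snap.py <<'E'
from station import *
import numpy as np, cv2, sys
tag=sys.argv[1]
for n in sys.argv[2:]:
    s=get_state(); ci=camera_info(n); im,d=read_camera(n)
    np.savez(f"pics/{n}{tag}.npz",im=im,d=d,K=ci["camera_matrix"],E=ci["extrinsics"])
    cv2.imwrite(f"pics/{n}{tag}.png",cv2.convertScaleAbs(im,alpha=1.5,beta=10))
s=get_state();print(s["time_s"],s["tool_pos"],s["tool_rot"],s["ft_force"],s["gripper_width"])
E
python3 snap.py 1 wrist
```

```text
2.2 [0.56182799 0.25466537 0.20811287] [1.79965045e+02 3.44349915e-02 1.33828555e+01] [-0.26796923  0.6114185   0.17553904] 0.6004982619237311
```

View pics/wrist1.png

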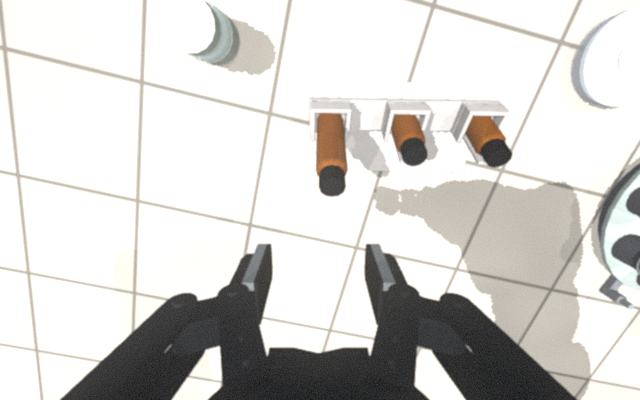

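The wrist view shows the tall vial from (331,115) to cap (332,180), with its axis nearly vertical in the picture and centred between the fingers. I'll fit the axis from it.

```bash
python3 - <<'E'
from h import *
from scipy.optimize import least_squares
np.set_printoptions(precision=4,suppress=True)
im,P=cloud("wrist1"); _,d,K,E=load("wrist1")
hsv=cv2.cvtColor(im,cv2.COLOR_BGR2HSV)
b=np.zeros((400,640),bool); b[105:200,310:352]=1
am=b&(hsv[...,1]>140)&(P[...,2]>.05)
dk=b&(hsv[...,2]<45)&(P[...,2]>.05)
print(am.sum(),dk.sum())
q=P[cv2.erode(am.astype(np.uint8),np.ones((3,3)))>0]
# cylinder r=13, axis through a0 w/ direction
def f(p):
    z0=.1; a=np.array([p[0],p[1],z0]); u=np.array([p[2],p[3],1.]);u/=np.linalg.norm(u)
    w=q-a; return np.linalg.norm(w-np.outer(w@u,u),axis=1)-.013
r=least_squares(f,[.595,.252,-.5,-.12],loss='soft_l1',f_scale=.001)
print(r.x,np.std(r.fun)*1e3, "lean",np.degrees(np.arctan(np.hypot(*r.x[2:]))),"dir",np.degrees(np.arctan2(-r.x[3],-r.x[2])))
print("dark top z",P[dk][:,2].max(),np.median(P[dk],0), "at z.103:",r.x[:2]+.003*r.x[2:])
E
```

```text
1064 403
[ 0.5979  0.2535 -0.5446 -0.1   ] 0.6083703876909721 lean 28.972039071902437 dir 10.408835583063864
dark top z 0.13791616839387905 [0.5903 0.2515 0.1319] at z.103: [0.5963 0.2532]
```

```bash
python3 - <<'E'
from h import *
from station import *
s=get_state()
print(row(s["tool_pos"],s["tool_rot"][2],[.5955,.2528,.15],12.6))
print(row(s["tool_pos"],s["tool_rot"][2],[.5955,.2528,.092],12.6))
E
```

```text
[3.233 0.961 5.811 0.014]
[ 3.233  0.961 11.611  0.014]
```

Request:
send_rows --pt "3.2 0.9 1.0 0.014" --pt "3.2 0.9 3.0 0.014" --pt "3.2 0.9 5.0 0.014" --pt "3.2 0.9 6.0 0.014" --pt "3.2 0.9 6.0 0.014" --pt "3.2 0.9 6.0 0.014"

```text
time_s: 2.7
tool_pos: [0.5953, 0.2533, 0.1491]
tool_rot: [180.0, -0.0, 12.5]
ft_force: [-0.0, 0.5, 0.2]
gripper_width: 0.605
```

```bash
python3 snap.py 2 wrist side; python3 - <<'E'
from h import *
from station import *
s=get_state()
print(row(s["tool_pos"],s["tool_rot"][2],[.5955,.2528,.092],12.6))
zoom("side2","zs2",200,80,200,150,4)
E
```

```text
2.8 [0.59557756 0.25378217 0.14979674] [-1.79981980e+02 -9.04656970e-02  1.25733601e+01] [ 0.19013228 -0.61617193  0.21557958] 0.5982665307531833
[-0.029  0.094  5.78  -0.   ]
```

View pics/wrist2.png

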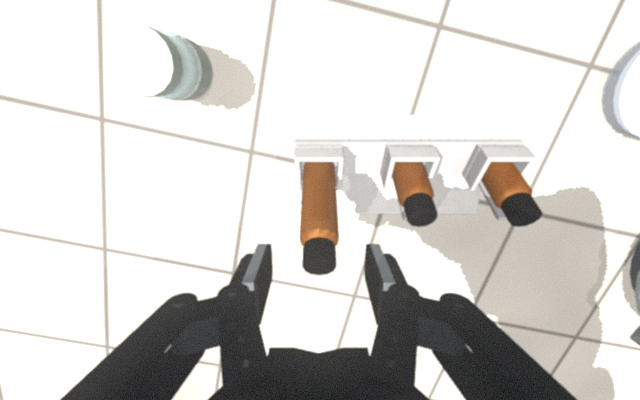

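View pics/zs2.png

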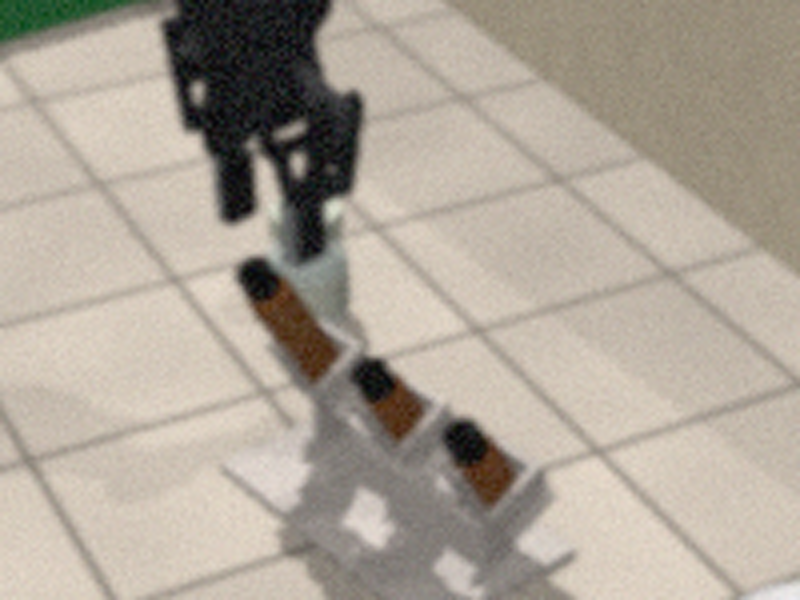

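The vial axis at column 319 is centred between the finger pads (about 262 and 374). The fingers are clear, so I'll descend.

Request:
send_rows --pt "0 0.05 1.5 0" --pt "0 0.05 3.0 0" --pt "0 0.05 4.5 0" --pt "0 0.05 5.8 0" --pt "0 0.05 5.8 0" --pt "0 0.05 5.8 0"

```text
time_s: 3.3
tool_pos: [0.5955, 0.2535, 0.0913]
tool_rot: [-180.0, -0.0, 12.6]
ft_force: [-0.0, -0.1, 0.9]
gripper_width: 0.598
```

Request:
send_rows --pt "0 0 0 0" --pt "0 0 0 0" --pt "0 0 0 0" --pt "0 0 0 0" --pt "0 0 0 0" --pt "0 0 0 0" --gripper -0.6 --force 20

```text
time_s: 3.8
tool_pos: [0.5957, 0.2537, 0.0916]
tool_rot: [-180.0, -0.1, 12.6]
ft_force: [-2.2, -1.6, 8.4]
gripper_width: 0.298
```

```bash
python3 snap.py 3 wrist
```

```text
3.85 [0.59571566 0.25361625 0.09163847] [-1.79973670e+02 -8.92228053e-02  1.25922951e+01] [-2.18658635 -1.04729513  7.47082754] 0.29845426851356227
```

View pics/wrist3.png

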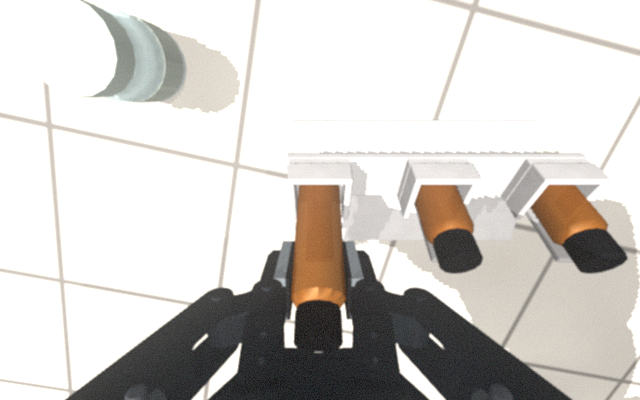

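Grip confirmed: 25.4 mm opening on the 26 mm vial. Next I draw it 30 mm along the slant.

Request:
send_rows --pt "-0.19 0 -0.35 0" --pt "-0.38 0 -0.71 0" --pt "-0.56 0 -1.06 0" --pt "-0.75 0 -1.41 0" --pt "-0.94 0 -1.77 0" --pt "-1.13 0 -2.12 0" --pt "-1.31 0 -2.47 0" --pt "-1.5 0 -2.82 0" --pt "-1.5 0 -2.82 0" --gripper -0.6 --force 30

```text
time_s: 4.6
tool_pos: [0.5805, 0.2502, 0.1195]
tool_rot: [-180.0, -0.0, 12.6]
ft_force: [3.7, 0.3, 3.8]
gripper_width: 0.291
```

```bash
python3 snap.py 4 wrist side;  python3 -c "
from h import *
zoom('side4','zs4',200,80,200,150,4)"
```

```text
4.7 [0.58070343 0.25024582 0.11895576] [-1.79984902e+02 -2.53969653e-02  1.25941723e+01] [3.48489157 0.8642524  5.46818168] 0.297272307755984
```

View pics/wrist4.png

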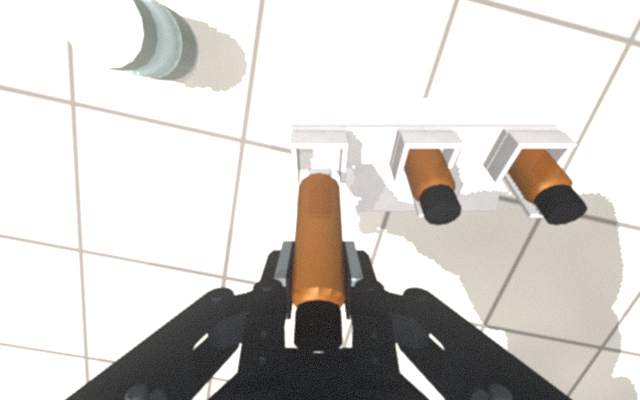

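View pics/zs4.png

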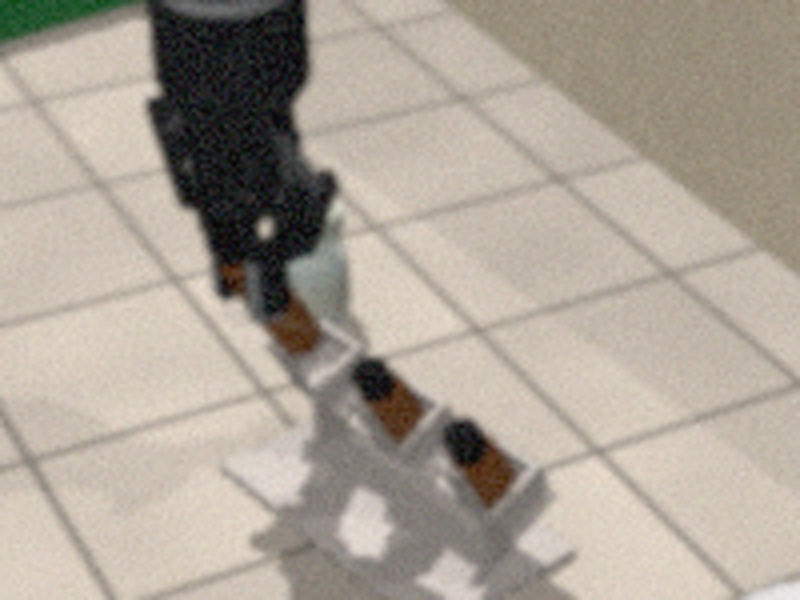

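The vial is out of the cup and moved with the grip; the tilt is kept (bottom end at (320,175), cup empty at (320,150)). I'll continue up the slant and then raise it.

Request:
send_rows --pt "-0.4 0 -0.75 0" --pt "-0.8 0 -1.5 0" --pt "-1.4 0 -2.6 0" --pt "-2.0 0 -3.9 0" --pt "-2.5 0 -5.5 0" --pt "-2.8 0 -7.0 0" --pt "-3.0 0 -8.0 0" --pt "-3.0 0 -8.0 0" --pt "-3.0 0 -8.0 0"

```text
time_s: 5.45
tool_pos: [0.5511, 0.2437, 0.1986]
tool_rot: [-180.0, 0.0, 12.6]
ft_force: [0.2, -0.1, -1.2]
gripper_width: 0.295
```

```bash
python3 snap.py 5 wrist; python3 - <<'E'
from h import *
from scipy.optimize import least_squares
np.set_printoptions(precision=4,suppress=True)
from station import *
im,P=cloud("wrist5"); _,d,K,E=load("wrist5")
hsv=cv2.cvtColor(im,cv2.COLOR_BGR2HSV)
b=np.zeros((400,640),bool); b[150:310,290:350]=1
am=b&(hsv[...,1]>140)
q=P[cv2.erode(am.astype(np.uint8),np.ones((3,3)))>0]
s=get_state(); t=s["tool_pos"]; zg=t[2]+.011
def f(p):
    a=np.array([p[0],p[1],zg]); u=np.array([p[2],p[3],1.]);u/=np.linalg.norm(u)
    w=q-a; return np.linalg.norm(w-np.outer(w@u,u),axis=1)-.013
r=least_squares(f,[t[0],t[1],-.5,-.12],loss='soft_l1',f_scale=.001)
u=np.r_[r.x[2:],1];u/=np.linalg.norm(u); a=np.r_[r.x[:2],zg]
sv=(q-a)@u
print(len(q),r.x,np.std(r.fun)*1e3,"lean",np.degrees(np.arccos(u[2])),"az",np.degrees(np.arctan2(-u[1],-u[0])),"s range",sv.min(),sv.max())
E
```

```text
5.5 [0.55101983 0.24355707 0.19797487] [-1.79998106e+02  6.09150914e-02  1.25944522e+01] [-0.0848092   0.12871693 -0.69527306] 0.29208365061059854Traceback (most recent call last):
  File "<stdin>", line 14, in <module>
    return func(*args, **kwargs)
    raise ValueError("Residuals are not finite in the initial point.")
ValueError: Residuals are not finite in the initial point.
```

View pics/wrist5.png

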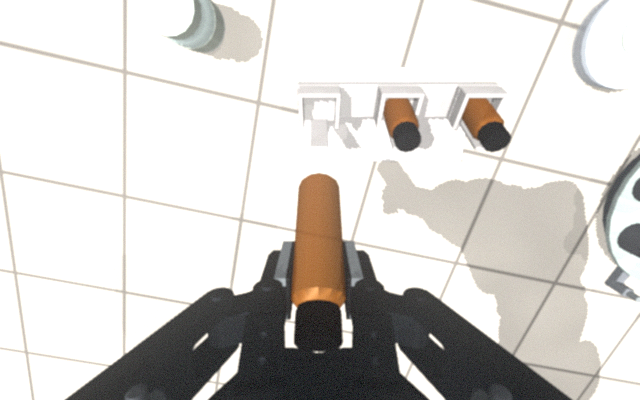

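The vial is held firmly at the same tilt, bottom end at (319,178). I'll re-fit without the missing depth.

```bash
cat > fit.py <<'E'
from h import *
import sys
from scipy.optimize import least_squares
from station import *
np.set_printoptions(precision=4,suppress=True)
im,P=cloud(sys.argv[1]); _,d,K,E=load(sys.argv[1])
hsv=cv2.cvtColor(im,cv2.COLOR_BGR2HSV)
b=np.zeros((400,640),bool); b[100:310,285:355]=1
am=b&(hsv[...,1]>140)
m=cv2.erode(am.astype(np.uint8),np.ones((3,3)))>0
q=P[m&np.isfinite(P[...,2])]
print(am.sum(),len(q))
s=get_state(); t=s["tool_pos"]; zg=t[2]+.011
def f(p):
    a=np.array([p[0],p[1],zg]); u=np.array([p[2],p[3],1.]);u/=np.linalg.norm(u)
    w=q-a; return np.linalg.norm(w-np.outer(w@u,u),axis=1)-.013
r=least_squares(f,[t[0],t[1],-.5,-.12],loss='soft_l1',f_scale=.001)
u=np.r_[r.x[2:],1];u/=np.linalg.norm(u); a=np.r_[r.x[:2],zg]
sv=(q-a)@u
print(r.x[:2]-t[:2],np.std(r.fun)*1e3,"lean",np.degrees(np.arccos(u[2])),"az",np.degrees(np.arctan2(-u[1],-u[0])),"s range",sv.min(),sv.max())
v,uu=np.nonzero(am); print("rows",v.min(),v.max(),"cols",uu[v<v.min()+8].mean())
E
python3 fit.py wrist5
```

```text
5146 4119
[0.0014 0.0004] 0.7323914099292275 lean 29.177118669244017 az 10.98892540258857 s range -0.05598125840805872 0.01871553938660262
rows 175 309 cols 316.7013888888889
```

```bash
python3 - <<'E'
from h import *
n=np.array([.9957,-.0924,0]); Pk=np.array([.5329,-.1845,0])
p=Pk-.025*n; print(p)
print(row([.551,.2436,.198],12.6,[p[0],p[1],.17],-5.3))
E
```

```text
[ 0.5080075 -0.18219    0.       ]
[-13.484  40.616   2.8     0.312]
```

Request:
send_rows --pt "-1.0 3.0 0 0.02" --pt "-2.4 7.0 0 0.06" --pt "-3.7 11.0 0 0.1" --pt "-5.0 15.0 0 0.14" --pt "-6.3 19.0 0 0.18" --pt "-7.6 23.0 0 0.22" --pt "-8.9 27.0 0 0.25" --pt "-10.2 31.0 0 0.28" --pt "-11.6 35.0 0 0.312" --pt "-12.8 38.5 0 0.312"

```text
time_s: 6.33
tool_pos: [0.5094, -0.162, 0.1977]
tool_rot: [-180.0, 0.1, -5.4]
ft_force: [0.8, -0.9, -0.4]
gripper_width: 0.292
```

Request:
send_rows --pt "-0.3 1.0 0.5 0" --pt "-0.3 1.5 1.5 0" --pt "-0.3 1.8 2.5 0" --pt "0 2.0 2.8 0" --pt "0 2.0 2.8 0" --pt "0 2.0 2.8 0"

```text
time_s: 6.83
tool_pos: [0.5089, -0.1789, 0.1702]
tool_rot: [-180.0, 0.0, -5.2]
ft_force: [-0.3, 0.3, -0.4]
gripper_width: 0.294
```

```bash
python3 snap.py 6 wrist; python3 - <<'E'
from h import *
from station import *
s=get_state()
p=[.508,-.1822]
for z in(.131,.093):print(row(s["tool_pos"],s["tool_rot"][2],[p[0],p[1],z],-5.3))
E
```

```text
6.8833 [ 0.50892639 -0.17897867  0.17055156] [-1.79981318e+02  5.12721331e-03 -5.19688241e+00] [-0.52181093  0.05930092 -0.33888447] 0.2928616972688977
[-6.300e-02  3.290e-01  3.955e+00  2.000e-03]
[-6.300e-02  3.290e-01  7.755e+00  2.000e-03]
```

View pics/wrist6.png

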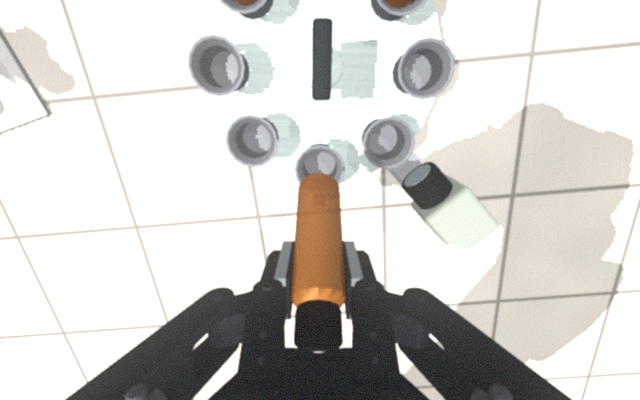

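The view shows the pocket (322,165) just beyond the vial's bottom end (319,178). The knob is upright at (322,60) and the neighbouring sleeves are at (253,140) and (388,142). I'll cross-check the carousel pose from this view.

```bash
python3 - <<'E'
from h import *
np.set_printoptions(precision=4,suppress=True)
im,P=cloud("wrist6"); _,d,K,E=load("wrist6"); Z=P[...,2]
b=np.zeros((400,640),bool); b[0:110,295:340]=1
m=b&(Z>.105)&(Z<.118); v,u=np.nonzero(m); 
q=P[m]; print("knob",m.sum(),q.mean(0),onplane(K,E,u.mean(),v.mean(),.112), cv2.minAreaRect((q[:,:2]*1000).astype(np.float32)))
for nm,(x0,y0,x1,y1) in dict(L=(215,110,285,175),R=(355,110,420,175),L2=(180,30,250,105),R2=(385,30,460,105)).items():
    mm=np.zeros((400,640),np.uint8); mm[y0:y1,x0:x1]=((Z>.060)&(Z<.072))[y0:y1,x0:x1]
    cs,_=cv2.findContours(mm,cv2.RETR_EXTERNAL,cv2.CHAIN_APPROX_NONE); c=max(cs,key=cv2.contourArea)
    # rim outline (44 mm) on z=.066
    Q=np.array([onplane(K,E,a,bb,.066)[:2] for a,bb in c[:,0]])
    (cx,cy),r=cv2.minEnclosingCircle((Q*1000).astype(np.float32)); print(nm,cx,cy,r)
E
```

```text
knob 1563 [ 0.6139 -0.1907  0.1114] [ 0.6142 -0.1907  0.112 ] ((613.318359375, -190.85101318359375), (11.537240982055664, 46.04568862915039), 84.43508911132812)
L 562.7262573242188 -128.7347412109375 21.486127853393555
R 550.9305419921875 -240.99490356445312 21.489974975585938
L2 621.2788696289062 -111.33445739746094 21.45401382446289
R2 604.789306640625 -270.0872497558594 21.509174346923828
```

Both views agree within 2 mm: pocket at about (0.533,-0.183) and radius checks at 80/56.5 mm. I'll lower the tilted vial to just over the mouth, then 18 mm in.

Request:
send_rows --pt "-0.05 0.17 1.2 0" --pt "-0.05 0.17 2.4 0" --pt "-0.05 0.17 3.6 0" --pt "-0.05 0.17 4.0 0" --pt "-0.05 0.17 4.0 0" --pt "-0.05 0.17 4.0 0"

```text
time_s: 7.38
tool_pos: [0.5081, -0.1814, 0.1311]
tool_rot: [-180.0, -0.0, -5.3]
ft_force: [0.5, -0.2, -0.2]
gripper_width: 0.295
```

```bash
python3 snap.py 7 wrist side top; python3 -c "
from h import *
zoom('side7','zs7',280,200,200,150,4);zoom('top7','zt7',370,190,120,90,6)"
```

```text
7.5333 [ 0.50820063 -0.18155996  0.13124694] [ 1.79993047e+02 -5.55339027e-02 -5.27346428e+00] [ 0.34723737  0.18201482 -1.13052322] 0.2940076777426766
```

View pics/wrist7.png

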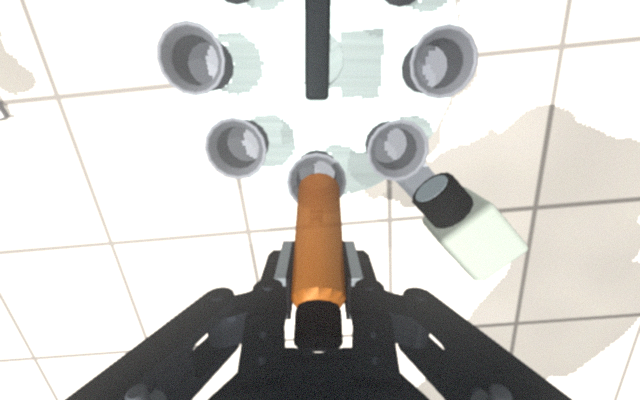

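View pics/zs7.png

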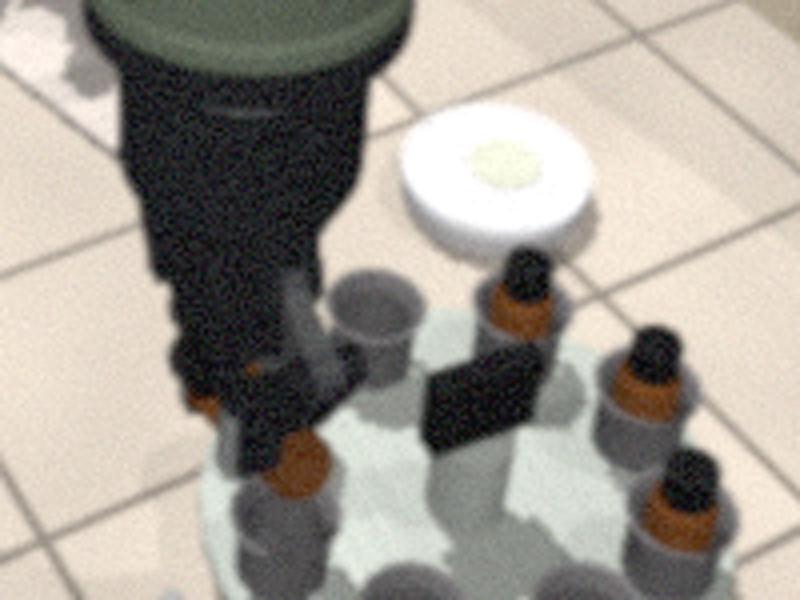

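The vial's bottom (318,178) is centred over the pocket mouth (317,178) and still about 20 mm above the rim. Lowering in steps.

Request:
send_rows --pt "0 0 0.7 0" --pt "0 0 1.4 0" --pt "0 0 2.0 0" --pt "0 0 2.6 0" --pt "0 0 2.6 0" --pt "0 0 2.6 0" --gripper -0.6 --force 20

```text
time_s: 8.03
tool_pos: [0.5077, -0.1816, 0.1042]
tool_rot: [-180.0, 0.0, -5.3]
ft_force: [0.1, 0.7, -0.8]
gripper_width: 0.293
```

Request:
send_rows --pt "0 0 0.3 0" --pt "0 0 0.6 0" --pt "0 0 0.9 0" --pt "0 0 1.1 0" --pt "0 0 1.1 0" --pt "0 0 1.1 0"

```text
time_s: 8.53
tool_pos: [0.5078, -0.1816, 0.0935]
tool_rot: [-180.0, 0.0, -5.3]
ft_force: [-1.1, -0.1, -1.1]
gripper_width: 0.291
```

```bash
python3 snap.py 8 wrist side; python3 -c "
from h import *
zoom('side8','zs8',280,200,200,150,4)"
```

```text
8.6333 [ 0.50782697 -0.18160025  0.09362375] [-1.79993694e+02  5.98908073e-03 -5.28730650e+00] [ 0.33348421  0.42152291 -0.95783924] 0.2968665646916232
```

View pics/wrist8.png

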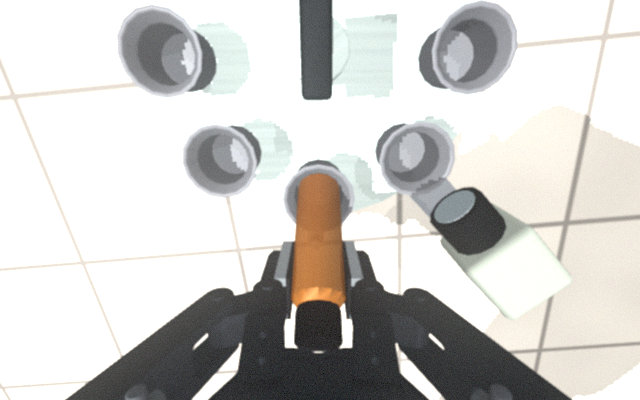

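View pics/zs8.png

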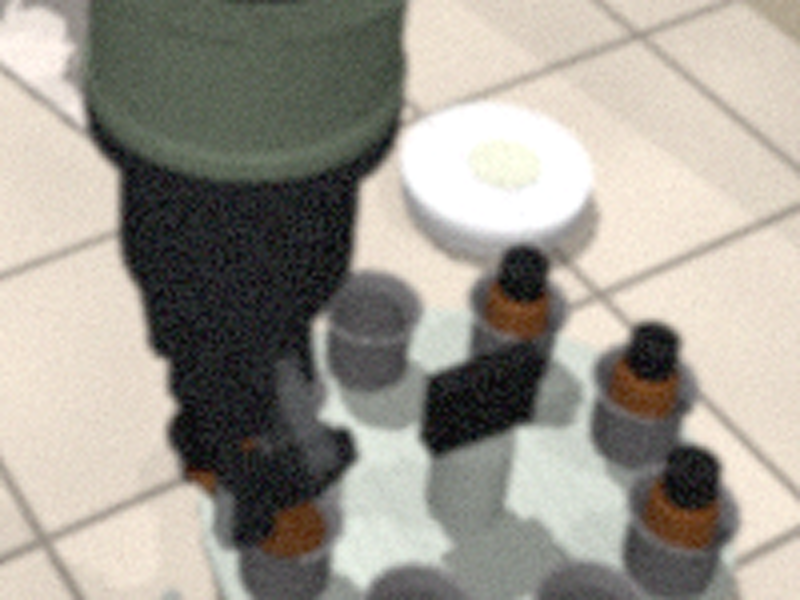

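Inside the mouth by about 18 mm with no contact force. I'll now move the grip towards the axis so that the inner sleeve wall tips the vial upright.

Request:
send_rows --pt "0.2 0 0 0" --pt "0.4 0 0 0" --pt "0.6 0 0 0" --pt "0.8 0 0 0" --pt "1.0 0 0 0" --pt "1.2 0 0 0" --pt "1.2 0 0 0"

```text
time_s: 9.22
tool_pos: [0.5188, -0.1826, 0.0934]
tool_rot: [-180.0, 0.2, -5.3]
ft_force: [-9.0, 0.2, 2.7]
gripper_width: 0.295
```

```bash
python3 snap.py 9 wrist side; python3 -c "
from h import *
zoom('side9','zs9',280,200,200,150,4)"; python3 fit.py wrist9
```

```text
9.3167 [ 0.51868499 -0.1825801   0.09339171] [-1.79973702e+02  1.62496333e-01 -5.29626559e+00] [-6.80345729  0.67210182  2.11729977] 0.296326951744706
4408 3386
[-0.001   0.0001] 0.7461299761653225 lean 19.393507643732974 az -7.907391721676272 s range -0.05308852489150977 0.01851739060299995
rows 192 308 cols 314.192
```

View pics/wrist9.png

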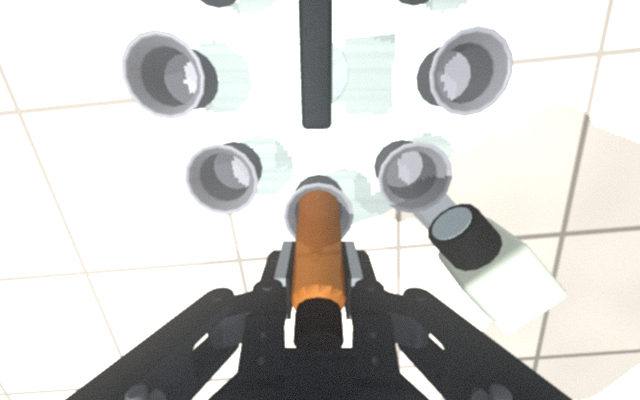

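The vial is pivoting: lean is down to 19° and the push is 7–9 N. Continuing.

Request:
send_rows --pt "0.2 0 0 0" --pt "0.4 0 0 0" --pt "0.6 0 0 0" --pt "0.8 0 0 0" --pt "1.0 0 0 0" --pt "1.2 0 0 0" --pt "1.4 0 0 0" --pt "1.4 0 0 0"

```text
time_s: 9.98
tool_pos: [0.5329, -0.184, 0.0935]
tool_rot: [-180.0, 0.1, -5.3]
ft_force: [-5.7, 0.9, 3.3]
gripper_width: 0.294
```

```bash
python3 snap.py 10 wrist side; python3 -c "
from h import *
zoom('side10','zs10',280,200,200,150,4)"; python3 fit.py wrist10
```

```text
10.0833 [ 0.53282871 -0.1839694   0.09344977] [-1.79982724e+02  1.35021952e-01 -5.29637399e+00] [-6.12731601  0.29575723  0.57652168] 0.2972785543750646
2874 1742
[-0.0029  0.    ] 0.8072991932089957 lean 9.555627749656953 az -20.891946605003977 s range -0.02512040369543553 0.019368699444903114
rows 213 309 cols 312.11764705882354
```

View pics/wrist10.png

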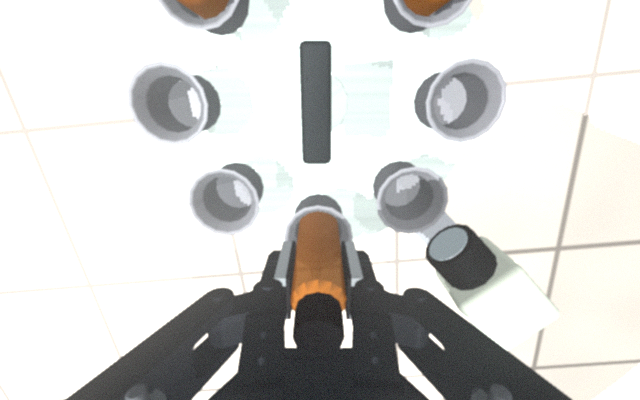

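View pics/zs10.png

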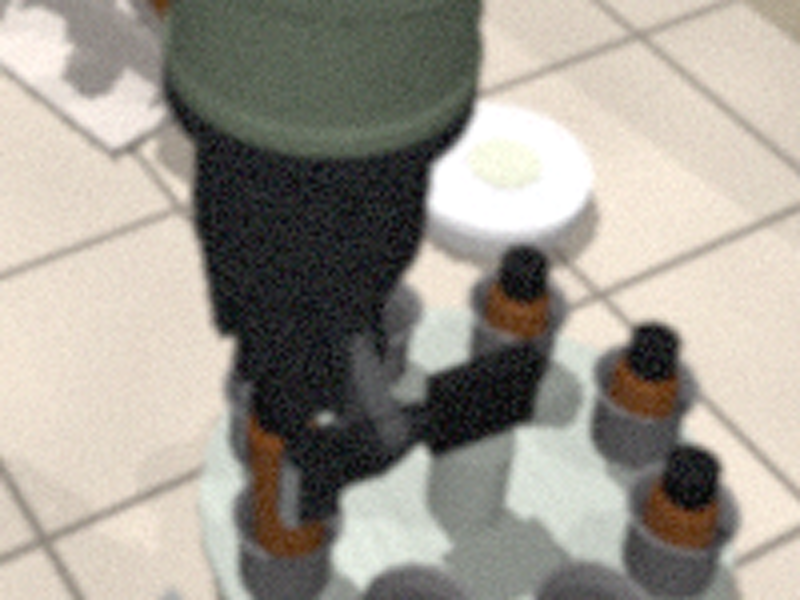

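Nearly upright, with perhaps 5–9° of lean left. I'll push 5 mm more.

Request:
send_rows --pt "0.15 0 0 0" --pt "0.3 0 0 0" --pt "0.45 0 0 0" --pt "0.55 0 0 0" --pt "0.55 0 0 0"

```text
time_s: 10.5
tool_pos: [0.5382, -0.1844, 0.0935]
tool_rot: [-180.0, 0.2, -5.3]
ft_force: [-7.0, -0.0, 3.2]
gripper_width: 0.295
```

```bash
python3 snap.py 11 wrist side; python3 -c "
from h import *
zoom('side11','zs11',300,230,120,100,6)"; python3 fit.py wrist11
```

```text
10.6 [ 0.53820957 -0.18442543  0.09347267] [-1.79979894e+02  1.46477791e-01 -5.29735204e+00] [-7.62001207  0.29102488  3.49633927] 0.29660605705227916
2267 1156
[-0.0031 -0.0004] 0.8098821992846669 lean 9.16724115499952 az -31.501194410113698 s range -0.02494729954517012 0.019239541336013286
rows 224 309 cols 307.15384615384613
```

View pics/wrist11.png

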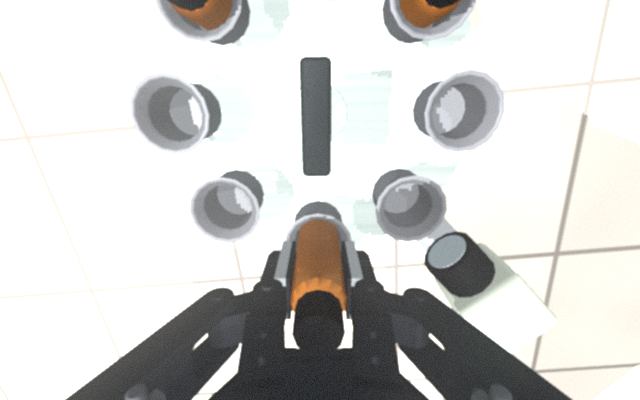

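View pics/zs11.png

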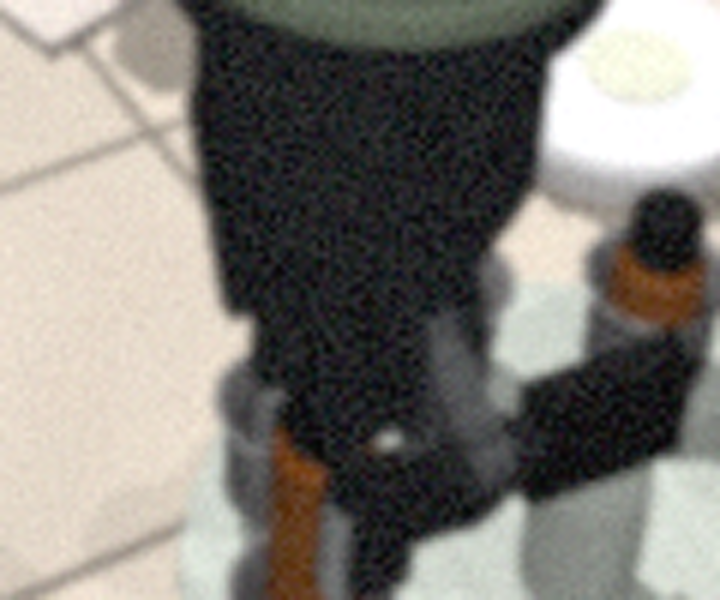

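```bash
python3 - <<'E'
from h import *
im,d,K,E=load("side11")
n=np.array([.9957,-.0924,0])
for th in (0,4,8,12):
    a=np.radians(th); b=np.array([.5345,-.183,.05]); u=-np.sin(a)*n+np.array([0,0,np.cos(a)])
    p,q=proj(K,E,b),proj(K,E,b+.06*u); print(th,p,q,(q-p)[0]/(q-p)[1])
hsv=cv2.cvtColor(im,cv2.COLOR_BGR2HSV)
am=(hsv[...,1]>120)&(hsv[...,0]<20)
sub=am[290:350,330:375]; 
for v in range(0,60,3):
    c=np.nonzero(sub[v])[0]
    if len(c): print(v+290,c.min()+330,c.max()+330,end=' | ')
zoom("side11","zs11b",320,280,60,70,8)
E
```

```text
0 [350.70830201 333.18512194] [352.68482854 307.0506312 ] -0.0756290429976985
4 [350.70830201 333.18512194] [350.04849116 308.02548588] 0.026224975958425024
8 [350.70830201 333.18512194] [347.40634387 309.13342876] 0.1372858913566604
12 [350.70830201 333.18512194] [344.77346928 310.36876586] 0.2601130834040586
293 360 360 | 299 347 362 | 302 346 357 | 305 346 352 | 308 346 360 | 311 345 354 | 314 345 352 | 317 346 352 | 320 345 352 | 323 345 351 | 326 345 352 | 329 345 359 | 332 344 360 | 335 345 359 | 338 350 355 |
```

View pics/zs11b.png

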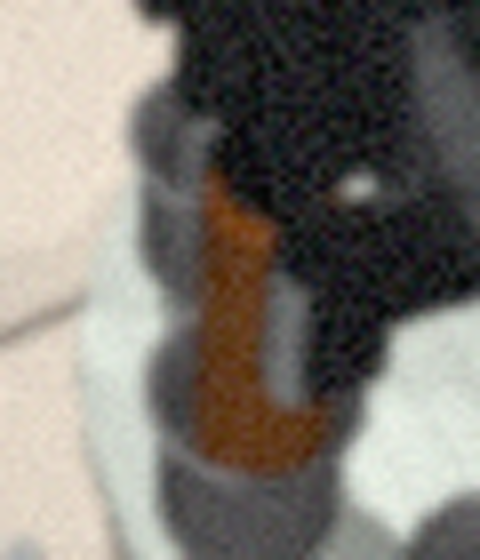

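The vial's left edge slope (about -0.06) matches 0–2° of lean, so it is upright. I'll ease off the wall by 2 mm and lower towards the floor.

Request:
send_rows --pt "-0.1 0 0 0" --pt "-0.2 0 0.1 0" --pt "-0.2 0 0.3 0" --pt "-0.2 0 0.5 0" --pt "-0.2 0 0.7 0" --pt "-0.2 0 0.9 0" --pt "-0.2 0 0.9 0"

```text
time_s: 11.18
tool_pos: [0.5372, -0.1842, 0.0841]
tool_rot: [-180.0, 0.0, -5.3]
ft_force: [-0.9, 0.1, -0.5]
gripper_width: 0.297
```

Request:
send_rows --pt "0 0 0.1 0" --pt "0 0 0.2 0" --pt "0 0 0.25 0" --pt "0 0 0.25 0"

```text
time_s: 11.52
tool_pos: [0.5375, -0.1844, 0.0824]
tool_rot: [180.0, -0.0, -5.3]
ft_force: [-1.1, 0.2, 6.5]
gripper_width: 0.293
```

Request:
send_rows --pt "0 0 0.1 0" --pt "0 0 0.1 0" --pt "0 0 0.1 0"

```text
time_s: 11.77
tool_pos: [0.5379, -0.1847, 0.0821]
tool_rot: [180.0, -0.1, -5.3]
ft_force: [-1.8, 0.4, 18.7]
gripper_width: 0.3
```

```bash
python3 snap.py 12 wrist side; python3 - <<'E'
from h import *
im,d,K,E=load("side12")
zoom("side12","zs12",310,270,80,80,7)
E
```

```text
11.8667 [ 0.53791102 -0.18463695  0.08214138] [ 1.79973282e+02 -1.19310962e-01 -5.28695316e+00] [-1.90632511  0.09809226 18.72021863] 0.2928188209517815
```

View pics/zs12.png

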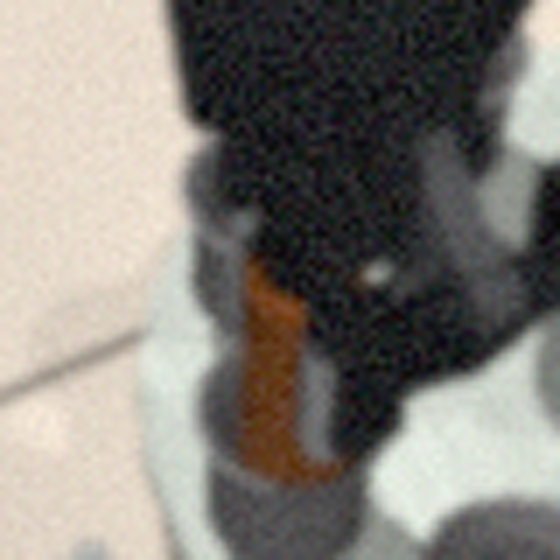

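View pics/wrist12.png

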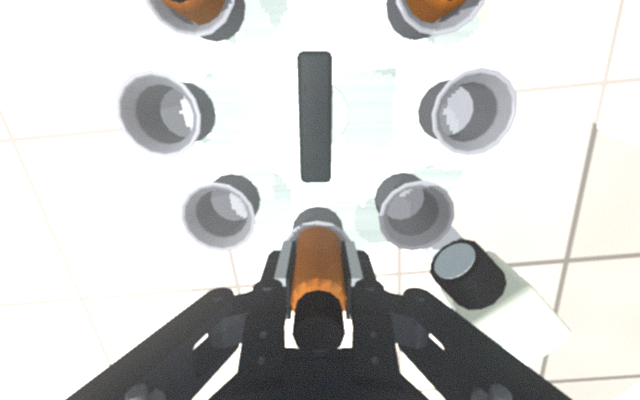

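Vertical force climbed to 18.7 N for a fraction of a mm, so the vial is on the pocket floor, within 1.5 mm of the expected height. I'll ease up 1 mm and release.

Request:
send_rows --pt "0 0 -0.12 0" --pt "0 0 -0.12 0" --pt "0 0 -0.12 0"

```text
time_s: 12.12
tool_pos: [0.5375, -0.1843, 0.0824]
tool_rot: [180.0, -0.0, -5.3]
ft_force: [0.1, 0.3, 3.5]
gripper_width: 0.3
```

Request:
send_rows --pt "0 0 0 0" --pt "0 0 0 0" --pt "0 0 0 0" --pt "0 0 0 0" --gripper 0.1

```text
time_s: 12.45
tool_pos: [0.5372, -0.1843, 0.0822]
tool_rot: [-180.0, 0.0, -5.3]
ft_force: [0.3, -0.7, 0.5]
gripper_width: 0.556
```

```bash
python3 snap.py 13 wrist
```

```text
12.5 [ 0.53724809 -0.18426587  0.08217828] [-1.79993012e+02  5.98315111e-03 -5.28098138e+00] [-0.7604794  -0.38075482  0.87589166] 0.5533864546466144
```

View pics/wrist13.png

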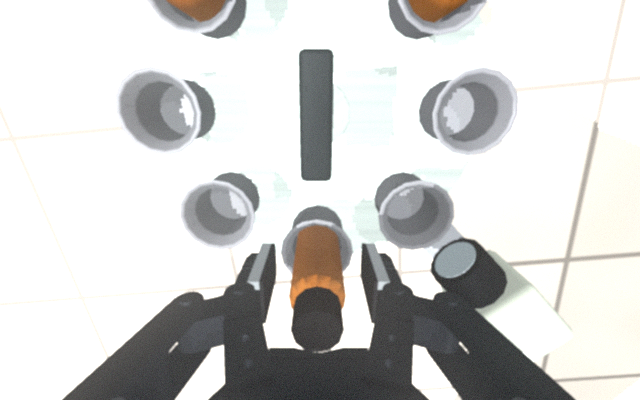

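Released: the vial stands alone between the open fingers (318,280) and the force is near zero. Lifting straight up.

Request:
send_rows --pt "0 0 -0.8 0" --pt "0 0 -2.5 0" --pt "0 0 -5.0 0" --pt "0 0 -8.0 0" --pt "0 0 -10.0 0" --pt "0 0 -10.0 0" --pt "0 0 -10.0 0"

```text
time_s: 13.08
tool_pos: [0.5376, -0.1843, 0.1834]
tool_rot: [180.0, -0.1, -5.3]
ft_force: [-0.5, 0.3, -0.5]
gripper_width: 0.551
```

```bash
python3 snap.py 14 wrist side; python3 -c "
from h import *
zoom('side14','zs14',300,240,180,150,4)"
python3 - <<'E'
from h import *
np.set_printoptions(precision=4,suppress=True)
im,P=cloud("wrist14"); _,d,K,E=load("wrist14"); Z=P[...,2]
m=(Z>.106)&(Z<.118); n,l,st,ce=cv2.connectedComponentsWithStats(m.astype(np.uint8))
for i in range(1,n):
    if st[i,4]>100: 
        q=P[l==i]; print(st[i],onplane(K,E,*ce[i],.112),cv2.minAreaRect((q[:,:2]*1000).astype(np.float32)))
m=(Z>.12)&(Z<.14); n,l,st,ce=cv2.connectedComponentsWithStats(m.astype(np.uint8))
for i in range(1,n):
    if st[i,4]>60: print("hi",st[i],P[l==i].mean(0),np.median(P[l==i],0))
E
```

```text
13.1833 [ 0.53695225 -0.1841678   0.18180924] [-1.79981118e+02  4.95624032e-02 -5.28205881e+00] [ 0.01951792 -0.22935252  0.41716621] 0.5485929087418776
[ 309   74   18   69 1179] [ 0.6144 -0.1907  0.112 ] ((613.3221435546875, -190.7395477294922), (11.555224418640137, 45.03554153442383), 84.05028533935547)
[302 198  33  23 309] [ 0.5427 -0.1846  0.112 ] ((538.6812133789062, -184.2574462890625), (25.27761459350586, 18.29635238647461), 85.11328125)
hi [304 207  29  30 682] [ 0.5366 -0.1839  0.1279] [ 0.5369 -0.1839  0.1285]
```

View pics/wrist14.png

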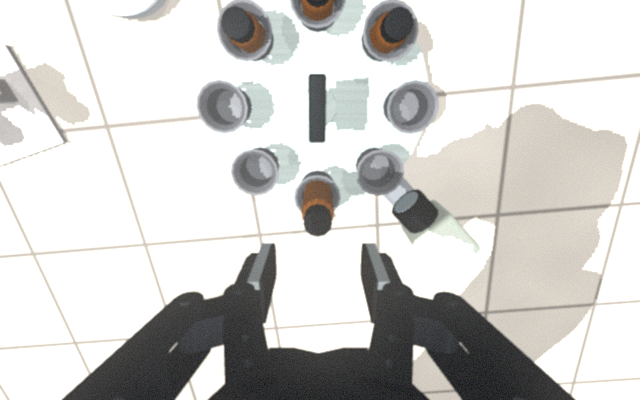

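View pics/zs14.png

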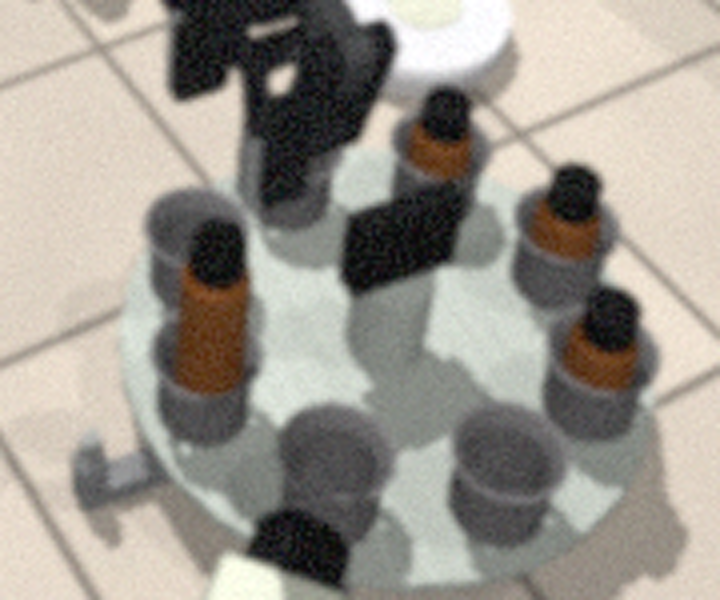

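The vial stands upright in the pocket: cap top measured at z 0.1285, expected 0.129. The knob is at (0.6133,-0.1908), and its bar is still at the starting angle. Moving over it.

Request:
send_rows --pt "2.5 0 0 0" --pt "5.0 0 0 0" --pt "7.65 0 0 0" --pt "7.65 0 1.5 0" --pt "7.65 0 3.0 0" --pt "7.65 0 4.0 0" --pt "7.65 0 4.0 0" --pt "7.65 0 4.0 0"

```text
time_s: 13.85
tool_pos: [0.6131, -0.1914, 0.1419]
tool_rot: [-180.0, 0.1, -5.3]
ft_force: [0.6, -0.5, 0.7]
gripper_width: 0.547
```

```bash
python3 snap.py 15 wrist top;  python3 - <<'E'
from h import *
from station import *
s=get_state()
print(row(s["tool_pos"],s["tool_rot"][2],[.6132,-.1908,.090],-5.5))
zoom('top15','zt15',350,150,150,120,5)
E
```

```text
13.95 [ 0.6135858  -0.19150892  0.14296713] [ 1.79996680e+02 -4.14368249e-02 -5.29178903e+00] [ 0.22282268 -0.20026922  0.33900495] 0.5501266943704551
[-4.500e-02 -6.700e-02  5.297e+00  4.000e-03]
```

View pics/wrist15.png

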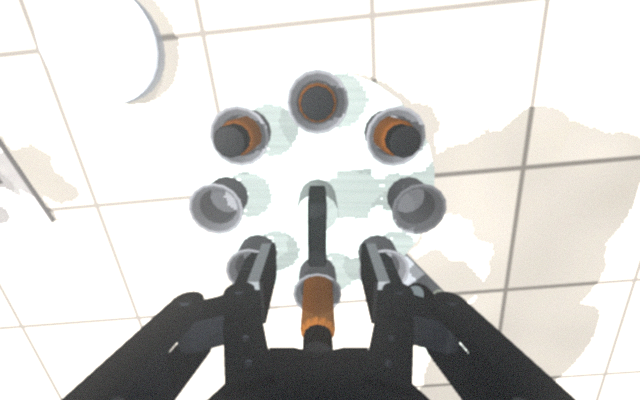

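The bar (318, rows 190–258) is centred between the fingers. Descending and gripping.

Request:
send_rows --pt "0 -0.05 1.5 0" --pt "0 -0.05 3.0 0" --pt "0 -0.05 4.5 0" --pt "0 -0.05 5.2 0" --pt "0 -0.05 5.2 0" --pt "0 -0.05 5.2 0"

```text
time_s: 14.45
tool_pos: [0.6137, -0.191, 0.091]
tool_rot: [180.0, -0.0, -5.3]
ft_force: [0.4, -0.3, 0.3]
gripper_width: 0.55
```

Request:
send_rows --pt "0 0 0 0" --pt "0 0 0 0" --pt "0 0 0 0" --pt "0 0 0 0" --pt "0 0 0 0" --pt "0 0 0 0" --gripper -0.95 --force 40

```text
time_s: 14.95
tool_pos: [0.6138, -0.1906, 0.0911]
tool_rot: [-180.0, -0.1, -5.3]
ft_force: [-1.2, 2.4, 6.1]
gripper_width: 0.135
```

```bash
python3 snap.py 16 side; python3 -c "
from h import *
zoom('side16','zs16',300,240,180,150,4)"
```

```text
15.0 [ 0.61378324 -0.19054296  0.09110734] [-1.79974107e+02 -4.91002896e-02 -5.26766026e+00] [-2.49234085  3.02702376  7.36215725] 0.12715840206071902
```

View pics/zs16.png

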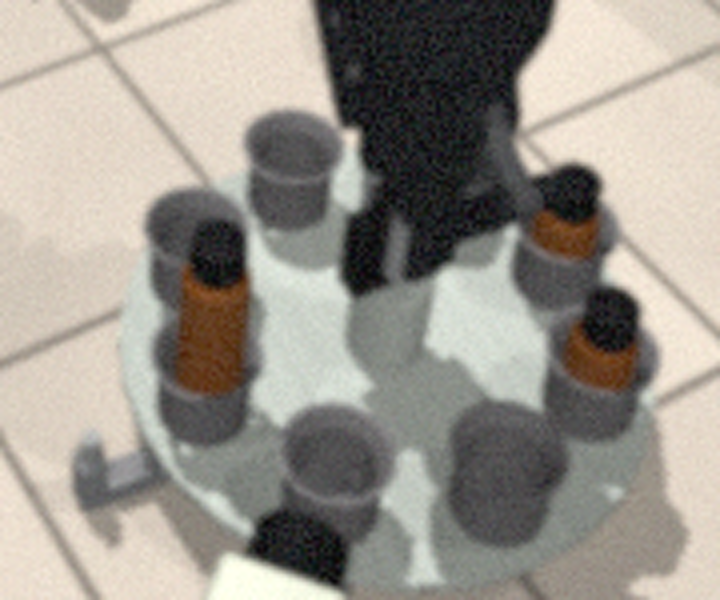

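The knob is gripped: 11 mm opening on the 12 mm bar, low side load. Turning counterclockwise 45°, which is negative about the downward tool z.

Request:
send_rows --pt "0 0 0 -0.05" --pt "0 0 0 -0.12" --pt "0 0 0 -0.19" --pt "0 0 0 -0.26" --pt "0 0 0 -0.33" --pt "0 0 0 -0.4" --pt "0 0 0 -0.47" --pt "0 0 0 -0.54" --pt "0 0 0 -0.61" --pt "0 0 0 -0.66"

```text
time_s: 15.83
tool_pos: [0.6138, -0.1905, 0.0911]
tool_rot: [180.0, -0.1, 32.8]
ft_force: [-1.1, 4.0, 6.3]
gripper_width: 0.136
```

```bash
python3 -c "
from station import *
s=get_state();print(s['tool_pos'],s['tool_rot'],s['wrist_torque'],s['ft_force'],s['joint_positions'])"
```

```text
[ 0.61375562 -0.19049392  0.09108559] [ 1.79995231e+02 -5.32734431e-02  3.27655662e+01] [0.61427456 0.27552466 0.14226048] [-1.13591014  3.98627319  6.2754549 ] [ 15.31602308  56.90468268  -2.04761284  78.01832702   2.37243738
  45.07843851 -44.71138003]
```

Request:
send_rows --pt "0 0 0 -0.06" --pt "0 0 0 -0.11" --pt "0 0 0 -0.125" --pt "0 0 0 -0.125" --pt "0 0 0 -0.125"

```text
time_s: 16.25
tool_pos: [0.6138, -0.1905, 0.0911]
tool_rot: [180.0, -0.1, 39.7]
ft_force: [-1.7, 3.3, 7.2]
gripper_width: 0.129
```

```bash
python3 snap.py 17 side top; python3 -c "
from h import *
from station import *
print(get_state()['wrist_torque'])
zoom('side17','zs17',300,240,180,150,4)"
```

```text
16.35 [ 0.61378567 -0.19050729  0.09112208] [ 1.79983620e+02 -5.43920157e-02  3.97039225e+01] [-1.68763127  3.42550294  7.15603449] 0.13386119889828846
[ 0.65340157  0.353798   -0.02444522]
```

View pics/zs17.png

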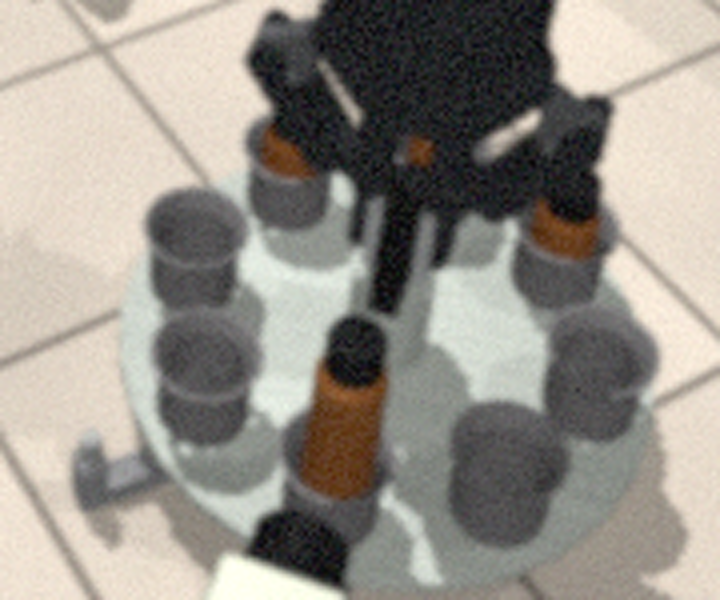

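The vial now stands in front of the lens. Yaw turned exactly 45.0°, and the residual torque of -0.02 N m means it is at the click. Releasing and lifting away.

Request:
send_rows --pt "0 0 0 0" --pt "0 0 0 0" --pt "0 0 0 0" --pt "0 0 0 0" --pt "0 0 0 0" --gripper 0.1

```text
time_s: 16.77
tool_pos: [0.6134, -0.1909, 0.0903]
tool_rot: [-180.0, 0.0, 39.7]
ft_force: [-0.2, 0.6, 0.8]
gripper_width: 0.546
```

Request:
send_rows --pt "0 0 -1.0 0" --pt "0 0 -3.0 0" --pt "0 0 -6.0 0" --pt "0 0 -9.0 0" --pt "0 0 -12.0 0" --pt "0 0 -14.0 0" --pt "0 0 -14.0 0" --pt "0 0 -14.0 0"

```text
time_s: 17.43
tool_pos: [0.6137, -0.1909, 0.2317]
tool_rot: [179.9, -0.1, 39.7]
ft_force: [-0.6, -0.4, -0.3]
gripper_width: 0.551
```

```bash
python3 snap.py 18 wrist side top; python3 -c "
from h import *
zoom('side18','zs18',230,110,240,290,2)"
python3 - <<'E'
from h import *
np.set_printoptions(precision=4,suppress=True)
im,P=cloud("wrist18"); _,d,K,E=load("wrist18"); Z=P[...,2]
for lo,hi in((.106,.118),(.12,.14)):
  m=(Z>lo)&(Z<hi); n,l,st,ce=cv2.connectedComponentsWithStats(m.astype(np.uint8))
  for i in range(1,n):
    if st[i,4]>100: 
        q=P[l==i]; print(lo,st[i],np.median(q,0),cv2.minAreaRect((q[:,:2]*1000).astype(np.float32)))
E
```

```text
17.5833 [ 0.61310532 -0.19078221  0.22958884] [-1.79932733e+02  4.18025146e-02  3.96948958e+01] [-0.25538462 -0.43431725 -1.07457572] 0.5462135065398805
0.106 [312 167  13  48 605] [ 0.6148 -0.1897  0.1116] ((614.029052734375, -190.60958862304688), (45.19398498535156, 11.513574600219727), 39.26803970336914)
0.106 [306 252  25  18 220] [ 0.561  -0.2345  0.1108] ((556.5745849609375, -238.07998657226562), (18.18430519104004, 24.847503662109375), 39.352821350097656)
0.12 [308 261  22  24 396] [ 0.5553 -0.2396  0.1286] ((553.5180053710938, -240.9929656982422), (20.225608825683594, 20.17668342590332), 57.75132369995117)
```

View pics/zs18.png

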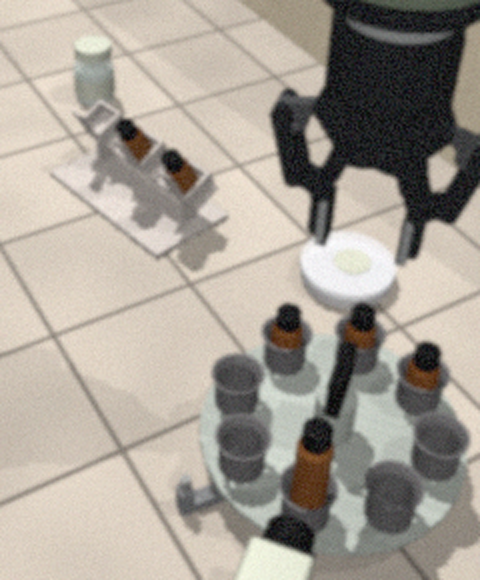

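View pics/wrist18.png

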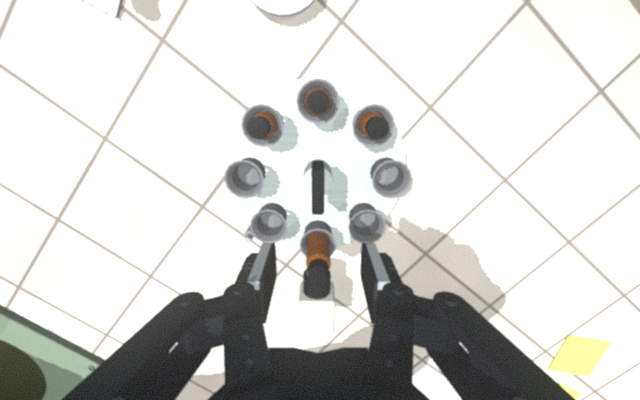

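View pics/top18.png

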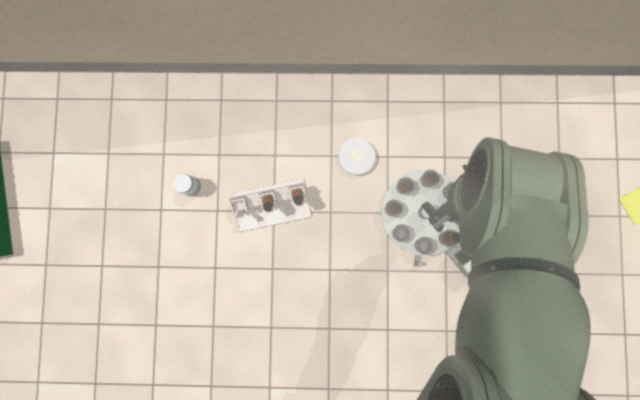

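The carousel reads about 39.4° (was -5.5°), a full 45° click. The vial cap is at (0.5535,-0.2410), z 0.1286, within 2 mm of the view point. The jar (187,185), dish (357,157) and short vials (268,202), (297,195) are unmoved. Handing in.

```bash
python3 -c "
from station import *
print(sign_off())"
```

```text
the job is handed in; nothing more can be done
None
```

The vial is loaded and sits in front of the inspection lens, and I handed the job in at about 17.6 s of the 58 s allowed. I drew it out along its 28° slant and carried it still tilted to the pocket. Moving the grip inward with the bottom end in the sleeve stood it upright. I then seated it on the pocket floor, released it, and turned the knob one click counterclockwise.

**Last checks**
- **Vial:** upright, with the cap top at z = 0.1286 m (expected 0.129). It is about 2 mm from the computed view point.
- **Carousel:** the wrist turned 45.0°, and the knob bar moved from about -5.5° to 39.4°. Torque before release was about 0.02 N m, so it was sitting at the click.
- **Robot:** clear of everything, gripper about 100 mm above the vial. The highest force reading was about 19 N, when pressing the vial onto the floor.
- **Bystanders:** the two short vials, the petri dish and the jar look unmoved by eye in the final pictures. I did not re-measure their positions.

**Disagreements**
- The two cameras differed by up to 2 mm on the pocket position, so I used a value between them, closer to the wrist camera.
- Near the end of the uprighting, the wrist-depth fit still read about 9° of lean with the vial partly hidden. The side view showed 0–2°, and I went by that. The cap height after release agreed.

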